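Ratchet the vaccine carrier's locking bar home

TASK

Lock the blue carrier that has the ratchet handle on its lid. Flip the small direction lever on the ratchet's head over to the clockwise side, then swing the handle back and forth by its upright black grip until the steel locking bar lies fully home under both catches. Turn the bar only with the ratchet, never by touching the bar itself, and let go at the end with the lever still flipped.

Things in the scene. Friction and masses are not known exactly. Their poses are not given: they have to be found in the camera images.
- carrier: Fixed blue box 220 x 220 mm, top at 130 mm, round white lid. Origin: centre of its underside on the table; z up; the ratchet's upright axis passes through it. The handle lies to the carrier's -y side and swings 0.6 rad (34 deg) either way of -y, between stop pins. Steel catches on top at x = +91 and -91 mm, y = 0, up to 166 mm above the table.
- lock_bar: Steel bar 190 x 20 x 10 mm centred on the ratchet's axis, 148 to 158 mm above the table, below the ratchet head. Origin at its centre, x along it. Home: x along the carrier's x, ends under the catches, where it stops. Starts 1.25 to 1.55 rad short of home; turns home clockwise from above. About 0.5 rad of each swing is lost, so 2 or 3 full swings of some 5 N at the grip; it stays put on the backswing.
- direction_lever (a joint): Dark steel lever on an upright pivot on the handle, 34 mm out from the ratchet's axis. From -0.4 (tab on the handle's anticlockwise side seen from above: drives the bar anticlockwise, opening) to +0.4 rad (tab on the clockwise side: drives clockwise, locking). Starts near -0.4, stays where it is left; about 3 N at the tab moves it.
- tab (a point): Middle of the upright tab at the lever's outer end, to push or pinch: 10 mm wide across the handle, 14 mm along it, 32 mm tall, top 214 mm above the table, this point 202 mm. 38 mm out from the lever's pivot, about 70 mm from the ratchet's axis, over the handle (its head's top 182 mm above the table). It travels 30 mm across the handle, end to end.
- grip (a point): Middle of the upright round black grip at the ratchet handle's outer end: 22 mm across, 60 mm tall, from 178 to 238 mm above the table, this point 213 mm. 140 mm from the ratchet's axis, circling about it; the handle runs from the axis straight to it. Light friction holds the handle, about 2.5 N at the grip.

How it is judged:
By the outcome, as a careful person would: the job done as asked, in the order asked, and still so for the second after the job is handed in, with the robot touching nothing.
It also fails if it takes over 72 s, if anything falls off the work surface, if the arm or the gripper's body presses on something with over 40 N, if the wrist force passes 120 N, or if a joint passes its speed limit or range.

ROBOT

A 6-joint arm with a two-finger parallel gripper is mounted at the origin on the work surface. World frame = base frame: x ahead of the robot, y to its left, z up, the work surface at z = 0. Lengths are in m, angles in degrees, forces in N, time in s.
With the tool pointing down it reaches from about 0.4 to 0.825 m from the base axis. Payload 7 kg.
Tool frame: the origin (TCP) lies on the centre line of the jaws, within the pads' length; the fingertips stand 8 mm ahead of it and the grasp point (between the pads) lies 11 mm behind it; z points along the fingers, y is the line along which they close (so a half turn about z gives the same grasp; the last joint's range is limited). The gripper opens to 88 mm and grips with 3 to 60 N. Pads are 19 mm wide; open, the fingers measure 130 mm over their backs; the gripper's body (78 mm by 193 mm) begins 47 mm behind the grasp point.
Start: joints at [-49.039, 20.546, 0.682, 0, -70.136, -16.507], TCP at [0.279, -0.614, 0.235] pointing down, gripper open.
Joint ranges: [-176.03, 176.03], [-82.01, 121.73], [-58.28, 71.71], [-173.87, 95.51], [-174.79, -0.11], [-173.66, 173.66]. Speed limits (degrees/s): [136.94, 136.94, 172.46, 180, 180, 180].

INTERFACE

Orientations are given as [roll, pitch, yaw] about the fixed x, y, z axes, in that order (R = Rz(yaw) Ry(pitch) Rx(roll)).
In Python, from plant import telemetry, viewer, close_job, models gives the robot as it stands.
- The arm moves only by the shell command python3 -m handwheel 'ROWS' [FORCE]. ROWS is JSON, a list of rows, each an object with "grip": the closure, from -1 (fully open) to 1 (shut); "travel": the shift along the tool's x, y, z as a fraction of full scale, a list of three; "spin": the turn about the tool's z as a fraction of full scale. A call has 1 to 8 rows; each row shifts and turns the commanded pose from where the row before left it, along the tool's axes as they then stand; what a row does not reach is not made up. Full scale, the value 1, is 0.025 m for a shift and 5 degrees for a turn. A row lasts 1/8 s, in which the tool goes at most 62.5 mm and 10.7 degrees, less where a joint would pass 70% of its speed; a pose out of reach is approached as far as the arm can. A call with a number of a shift or a turn outside -1 to 1 is refused whole. A call with a gripper value outside its range is refused whole. The fingers move at their own pace and stop on an object; FORCE is the grip in N (left out, the last holds). Time passes only in rows, so rows that do not move let the fingers close. It gives the time, the measured TCP pose, the force, the opening and the grip force at its end, in the units of the state.
- telemetry.get_state(): the state, without advancing time (a new reading comes with each control period).
- viewer.capture(name): name is "scene" or "top"; returns the picture (400x640x3 uint8, red, green, blue); there is no depth.
- viewer.calibration(name): a dict with "fx", "fy", "cx", "cy" (pixels), "T" (4x4, takes a point from camera to world coordinates). Camera axes: x right, y down, z forward; pixel columns grow to the right and rows downward; lengths in m; the calibration is good to about 2 mm. A picture is of the moment at which its call begins. calibration takes no time and is no camera call.
- close_job(): hands the job in; it is judged then, once.
Trained networks look in the newest picture that a camera, given by its name, has taken for a name from the list of things; names that differ only in an ending like _2 or _b are one class to them, and where a whole thing is asked for, a point or a joint stands for the part that bears it (a point fixed in the world has none). Each returns a list of dicts, best first, with "p" (0 to 1); they miss things now and then, are a little off and sometimes report something else, mostly with a low value. They report only what shows in the picture. A call takes as long as a camera call.
- models.find_in(camera, thing): "position" ([column, row] in pixels, amid what is visible of it).
The state is a dict: "time_s": time; "joints": joint angles; "qd": joint speeds; "joint_torque": joint torques, N m; "tcp_pos": TCP position; "eef_rot": TCP orientation; "contact_force": force on the tool from outside, world axes, zero at the start; "moment": the same for the moment, N m; "gripper_width": finger opening in m; "gripper_force": force on a finger pad.
Only numpy, scipy, OpenCV 4.12 (cv2) and the standard library are available. Lean on these libraries where they do the work, as an engineer would, in place of code of your own. Each camera call takes 0.05 s, during which the arm holds its last target. There are 200 camera calls.

## Working session

There is one attempt and no reset: what is moved stays moved. The work goes in short steps, Python scripts to look and compute and a shell command to move; the robot and the scene stay as the last step left them, time stands still between calls to the robot, and variables do not carry over. Pictures are saved under pics/ and viewed, at most 10 in all, crops included, and the job is handed in when it is done.

```bash
mkdir -p pics; cat > h.py <<'E'
import numpy as np, cv2
from plant import telemetry, viewer, close_job, models
def snap(cam,fn):
    im=viewer.capture(cam); cv2.imwrite('pics/'+fn,im[:,:,::-1]); return im
def ray(cam,px,z):
    c=viewer.calibration(cam);T=np.array(c['T'])
    d=T[:3,:3]@np.array([(px[0]-c['cx'])/c['fx'],(px[1]-c['cy'])/c['fy'],1]);o=T[:3,3]
    return o+d*(z-o[2])/d[2]
def proj(cam,p):
    c=viewer.calibration(cam);T=np.array(c['T']);q=T[:3,:3].T@(np.array(p)-T[:3,3])
    return [c['fx']*q[0]/q[2]+c['cx'],c['fy']*q[1]/q[2]+c['cy']]
E
python3 - <<'E'
from h import *
np.set_printoptions(precision=3,suppress=True)
Z=dict(carrier=.13,lock_bar=.158,direction_lever=.19,tab=.202,grip=.213)
for cam in('scene','top'):
    snap(cam,cam+'0.png'); print(cam,np.array(viewer.calibration(cam)['T'])[:3,3])
    for t,z in Z.items():
        for r in models.find_in(cam,t)[:3]: print(t,np.round(r['position'],1),round(r['p'],2),ray(cam,r['position'],z))
print(telemetry.get_state())
E
```

```text
scene [0.91  0.409 0.586]
carrier [316.8 204.2] 0.55 [0.595 0.07  0.13 ]
lock_bar [347.  184.5] 0.98 [0.549 0.093 0.158]
direction_lever [291.2 138.7] 0.64 [ 0.555 -0.031  0.19 ]
tab [288.2 135.6] 0.53 [ 0.564 -0.028  0.202]
grip [302.5 148.1] 0.81 [0.581 0.026 0.213]
top [0.467 0.069 0.779]
carrier [332.3 235.9] 0.69 [0.535 0.024 0.13 ]
direction_lever [359.4 225.9] 0.83 [ 0.545 -0.017  0.19 ]
tab [359.8 224.3] 0.56 [ 0.546 -0.016  0.202]
grip [351.1 230.4] 0.94 [ 0.535 -0.     0.213]
{'time_s': 0.6, 'joints': array([-49.039,  20.543,   0.681,  -0.   , -70.136, -16.506]), 'qd': array([ 0.041,  0.02 , -0.053, -0.125, -0.035,  0.117]), 'joint_torque': array([  0.001, -58.199,  29.318,   7.   ,   0.012,  -0.   ]), 'tcp_pos': array([ 0.279, -0.614,  0.235]), 'eef_rot': array([-179.997,    0.001, -155.546]), 'contact_force': array([-0.011,  0.097,  0.531]), 'moment': array([ 0.033, -0.001,  0.014]), 'gripper_force': 0.0, 'gripper_width': 0.0876476936730028}
```

View pics/top0.png

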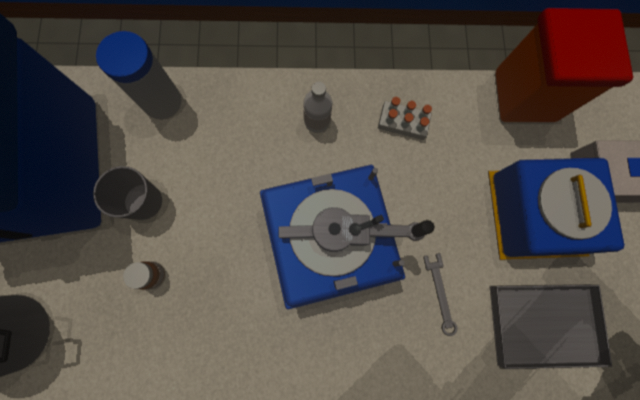

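View pics/scene0.png

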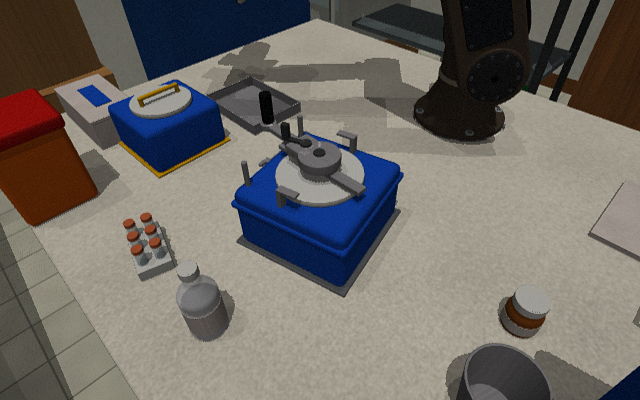

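The top view shows the carrier with its hub at about (335,229), grip at (424,228), tab at (377,220), and catches at (322,181) and (346,284). I'll enlarge this area to refine those positions.

```bash
python3 - <<'E'
from h import *
a=cv2.imread('pics/top0.png')[165:310,255:445]; b=cv2.imread('pics/scene0.png')[80:220,230:410]
a=cv2.resize(a,None,fx=4,fy=4,interpolation=2); cv2.imwrite('pics/ca.png',cv2.convertScaleAbs(a,alpha=1.8))
b=cv2.resize(b,None,fx=4,fy=4,interpolation=2); cv2.imwrite('pics/cb.png',cv2.convertScaleAbs(b,alpha=1.8))
E
```

```text
(no output)
```

View pics/ca.png

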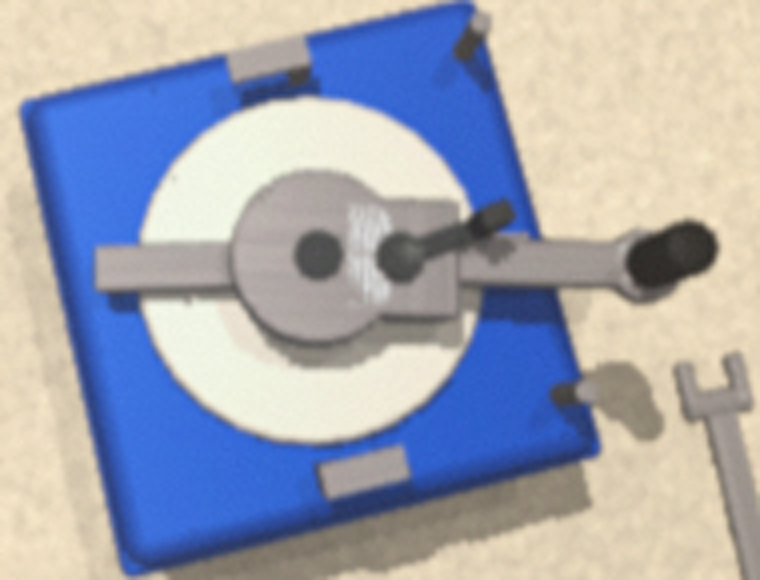

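View pics/cb.png

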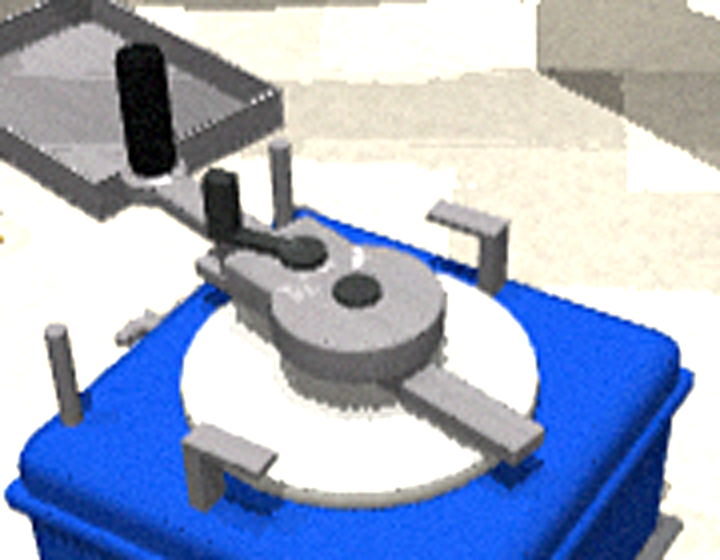

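```bash
python3 - <<'E'
from h import *
np.set_printoptions(precision=4,suppress=True)
P={}
for n,c,px,z in [('hub','top',(334.5,229),.184),('hubS','scene',(319,152.5),.184),('c1','top',(322,179.5),.166),('c2','top',(346.2,283),.166),('pin1','top',(375,170.5),.18),('pin2','top',(402.5,262.5),.18),('grip','top',(427.5,227),.238),('gripS','scene',(264.7,92.5),.238),('tab','top',(379.2,218),.214),('tabS','scene',(285,124),.214),('piv','top',(355.7,229.2),.19),('barend','top',(279.5,232),.158)]:
    P[n]=ray(c,px,z);print(n,P[n])
h=(P['hub']+P['hubS'])/2
for n in P: d=P[n]-h;print(n,'r',np.hypot(*d[:2]),'ang',np.degrees(np.arctan2(d[1],d[0])))
d=P['c1']-P['c2'];print('yaw',np.degrees(np.arctan2(d[1],d[0])),np.hypot(*d[:2]),(P['c1']+P['c2'])/2)
E
```

```text
hub [0.5412 0.0239 0.184 ]
hubS [0.5443 0.0254 0.184 ]
c1 [0.6308 0.0429 0.166 ]
c2 [0.453  0.0046 0.166 ]
pin1 [ 0.6431 -0.0485  0.18  ]
pin2 [ 0.4854 -0.0881  0.18  ]
grip [ 0.5367 -0.1143  0.238 ]
gripS [ 0.5379 -0.1154  0.238 ]
tab [ 0.5547 -0.0455  0.214 ]
tabS [ 0.5559 -0.0433  0.214 ]
piv [ 0.5399 -0.0107  0.19  ]
barend [0.5398 0.1167 0.158 ]
hub r 0.0017334965373295313 ang -153.63299850890016
hubS r 0.0017334965373294318 ang 26.367001491101487
c1 r 0.0899605107825607 ang 11.744252122269177
c2 r 0.0919325651030981 ang -167.40528899861303
pin1 r 0.12422512340975389 ang -36.080937840658734
pin2 r 0.12647369368092223 ang -116.97720771540585
grip r 0.139041382621339 ang -92.48881348973633
gripS r 0.1401266947868685 ang -91.99592602700703
tab r 0.07115671566891602 ang -80.36742942629408
tabS r 0.06923073733769936 ang -79.04767135814659
piv r 0.03539509274359747 ang -94.59583775971032
barend r 0.09214830914796905 ang 91.83224830416596
yaw 12.174091912961332 0.18188806707623043 [0.5419 0.0238 0.166 ]
```

Both cameras agree, and the radii match the given sizes: grip about 0.140, tab about 0.070, catches about 0.091. That puts the axis at (0.5425, 0.024), carrier yaw at 12°, and the handle at -92°. The bar is about 1.39 rad short of home. The first moves raise the tool and turn it to yaw -90°.

```bash
python3 -m handwheel '[{"grip":-1,"travel":[0,0,-1],"spin":-1},{"grip":-1,"travel":[0,0,-1],"spin":-1},{"grip":-1,"travel":[0,0,-1],"spin":-1},{"grip":-1,"travel":[0,0,-1],"spin":-1},{"grip":-1,"travel":[0,0,0],"spin":-1},{"grip":-1,"travel":[0,0,0],"spin":-1},{"grip":-1,"travel":[0,0,0],"spin":-1},{"grip":-1,"travel":[0,0,0],"spin":-1}]' 6
python3 -m handwheel '[{"grip":-1,"travel":[0,0,0],"spin":-1},{"grip":-1,"travel":[0,0,0],"spin":-1},{"grip":-1,"travel":[0,0,0],"spin":-1},{"grip":-1,"travel":[0,0,0],"spin":-1},{"grip":-1,"travel":[0,0,0],"spin":-1},{"grip":-1,"travel":[0,0,0],"spin":0}]'
```

```text
time_s: 1.6
tcp_pos: [0.2794, -0.6144, 0.3346]
eef_rot: [-180.0, -0.0, -115.4]
contact_force: [0.5, -0.7, 0.4]
gripper_width: 0.0877
gripper_force: 0.0
time_s: 2.35
tcp_pos: [0.2794, -0.6144, 0.3346]
eef_rot: [180.0, 0.0, -90.6]
contact_force: [-0.0, -0.4, 0.7]
gripper_width: 0.0877
gripper_force: 0.0
```

```bash
for i in 1 ; do :; done
python3 -m handwheel '[{"grip":-1,"travel":[-0.95,-0.41,0],"spin":0},{"grip":-1,"travel":[-0.95,-0.41,0],"spin":0},{"grip":-1,"travel":[-0.95,-0.41,0],"spin":0},{"grip":-1,"travel":[-0.95,-0.41,0],"spin":0},{"grip":-1,"travel":[-0.95,-0.41,0],"spin":0},{"grip":-1,"travel":[-0.95,-0.41,0],"spin":0},{"grip":-1,"travel":[-0.95,-0.41,0],"spin":0},{"grip":-1,"travel":[-0.95,-0.41,0],"spin":0}]'
python3 -m handwheel '[{"grip":-1,"travel":[-0.95,-0.41,0],"spin":0},{"grip":-1,"travel":[-0.95,-0.41,0],"spin":0},{"grip":-1,"travel":[-0.95,-0.41,0],"spin":0},{"grip":-1,"travel":[-0.95,-0.41,0],"spin":0},{"grip":-1,"travel":[-0.95,-0.41,0],"spin":0},{"grip":-1,"travel":[-0.95,-0.41,0],"spin":0},{"grip":-1,"travel":[-0.95,-0.41,0],"spin":0},{"grip":-1,"travel":[-0.95,-0.41,0],"spin":0}]'
python3 -m handwheel '[{"grip":-1,"travel":[-0.95,-0.41,0],"spin":0},{"grip":-1,"travel":[-0.95,-0.41,0],"spin":0},{"grip":-1,"travel":[-0.95,-0.41,0],"spin":0},{"grip":-1,"travel":[-0.95,-0.41,0],"spin":0},{"grip":-1,"travel":[-0.95,-0.41,0],"spin":0},{"grip":-1,"travel":[-0.95,-0.41,0],"spin":0},{"grip":-1,"travel":[-0.95,-0.41,0],"spin":0},{"grip":-1,"travel":[-0.95,-0.41,0],"spin":0}]'
```

```text
time_s: 3.35
tcp_pos: [0.3634, -0.4244, 0.3347]
eef_rot: [-180.0, -0.0, -90.7]
contact_force: [0.3, -0.3, 0.1]
gripper_width: 0.0872
gripper_force: 0.0
time_s: 4.35
tcp_pos: [0.4472, -0.2352, 0.3348]
eef_rot: [-180.0, -0.0, -90.7]
contact_force: [-0.7, 0.1, -0.1]
gripper_width: 0.0878
gripper_force: 0.0
time_s: 5.35
tcp_pos: [0.5311, -0.046, 0.3348]
eef_rot: [-180.0, 0.0, -90.7]
contact_force: [0.1, 0.2, 0.1]
gripper_width: 0.0875
gripper_force: 0.0
```

```bash
python3 -m handwheel '[{"grip":-1,"travel":[0,0,0.9],"spin":0},{"grip":-1,"travel":[0,0,0.9],"spin":0},{"grip":-1,"travel":[0,0,0.9],"spin":0},{"grip":-1,"travel":[0,0,0.9],"spin":0},{"grip":-1,"travel":[0,0,0.9],"spin":0},{"grip":-1,"travel":[0,0,0.8],"spin":0},{"grip":-1,"travel":[0,0,0],"spin":0}]'
python3 -m handwheel '[{"grip":1,"travel":[0,0,0],"spin":0},{"grip":1,"travel":[0,0,0],"spin":0},{"grip":1,"travel":[0,0,0],"spin":0},{"grip":1,"travel":[0,0,0],"spin":0},{"grip":1,"travel":[0,0,0],"spin":0},{"grip":1,"travel":[0,0,0],"spin":0}]' 8
```

```text
time_s: 6.22
tcp_pos: [0.5299, -0.047, 0.2009]
eef_rot: [179.8, -0.0, -90.7]
contact_force: [-1.1, 0.2, -0.1]
gripper_width: 0.0876
gripper_force: 0.0
time_s: 6.98
tcp_pos: [0.5314, -0.0469, 0.2025]
eef_rot: [-179.9, -0.0, -90.5]
contact_force: [3.3, -2.0, 0.5]
gripper_width: 0.0336
gripper_force: 1.6
```

```bash
python3 -m handwheel '[{"grip":1,"travel":[0,0,0],"spin":0},{"grip":1,"travel":[0,0,0],"spin":0},{"grip":1,"travel":[0,0,0],"spin":0},{"grip":1,"travel":[0,0,0],"spin":0},{"grip":1,"travel":[0,0,0],"spin":0}]' 8; python3 - <<'E'
from h import *
a=snap('top','t1.png')[165:310,255:445,::-1]
cv2.imwrite('pics/c1.png',cv2.convertScaleAbs(cv2.resize(a,None,fx=3,fy=3),alpha=1.8))
a=snap('scene','s1.png')[60:220,210:410,::-1]
cv2.imwrite('pics/d1.png',cv2.convertScaleAbs(cv2.resize(a,None,fx=3,fy=3),alpha=1.8))
E
```

```text
time_s: 7.6
tcp_pos: [0.5317, -0.0468, 0.2024]
eef_rot: [-179.9, -0.0, -90.5]
contact_force: [5.3, -3.2, 0.9]
gripper_width: 0.012
gripper_force: 8.0
```

View pics/d1.png

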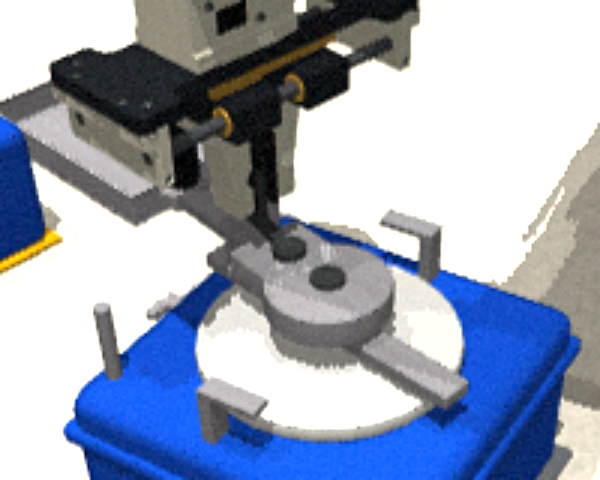

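```bash
python3 -m handwheel '[{"grip":1,"travel":[0,0.16,0],"spin":0},{"grip":1,"travel":[-0.04,0.16,0],"spin":0},{"grip":1,"travel":[-0.04,0.16,0],"spin":0},{"grip":1,"travel":[0,0.1,0],"spin":0},{"grip":1,"travel":[0,0,0],"spin":0},{"grip":1,"travel":[0,0,0],"spin":0}]' 8
```

```text
time_s: 8.45
tcp_pos: [0.5172, -0.0442, 0.2023]
eef_rot: [-179.9, 0.0, -90.5]
contact_force: [4.5, -0.8, 0.2]
gripper_width: 0.0144
gripper_force: 8.0
```

```bash
python3 -m handwheel '[{"grip":-1,"travel":[0,0,0],"spin":0},{"grip":-1,"travel":[0,0,0],"spin":0},{"grip":-1,"travel":[0,0,0],"spin":0},{"grip":-1,"travel":[0,0,-1],"spin":0},{"grip":-1,"travel":[0,0,-1],"spin":0},{"grip":-1,"travel":[0,0,-1],"spin":0},{"grip":-1,"travel":[0,0,-1],"spin":0},{"grip":-1,"travel":[1,0,0],"spin":0}]' 
python3 -m handwheel '[{"grip":-1,"travel":[1,0,-1],"spin":0},{"grip":-1,"travel":[1,0,0],"spin":0},{"grip":-1,"travel":[0,0,0],"spin":0}]' 
python3 - <<'E'
from h import *
a=snap('top','t2.png')[165:310,255:445,::-1]
a=cv2.convertScaleAbs(cv2.resize(a,None,fx=3,fy=3),alpha=1.8)
b=snap('scene','s2.png')[60:205,210:400,::-1]
b=cv2.convertScaleAbs(cv2.resize(b,None,fx=2,fy=2),alpha=1.8)
o=np.zeros((600,570,3),np.uint8);o[:435]=a;cv2.imwrite('pics/c2.png',a);cv2.imwrite('pics/d2.png',b)
w=np.zeros((435,790,3),np.uint8);w[:,:435]=a[:,135:];w[:290,435:790]=b[:,:355];cv2.imwrite('pics/e2.png',w)
E
```

```text
time_s: 9.45
tcp_pos: [0.5169, -0.0691, 0.3041]
eef_rot: [-179.8, 0.0, -90.4]
contact_force: [-0.0, 0.0, -1.0]
gripper_width: 0.086
gripper_force: 0.0
time_s: 9.82
tcp_pos: [0.5152, -0.1207, 0.3269]
eef_rot: [180.0, 0.0, -90.7]
contact_force: [0.1, 0.1, -1.1]
gripper_width: 0.0877
gripper_force: 0.0
```

View pics/e2.png

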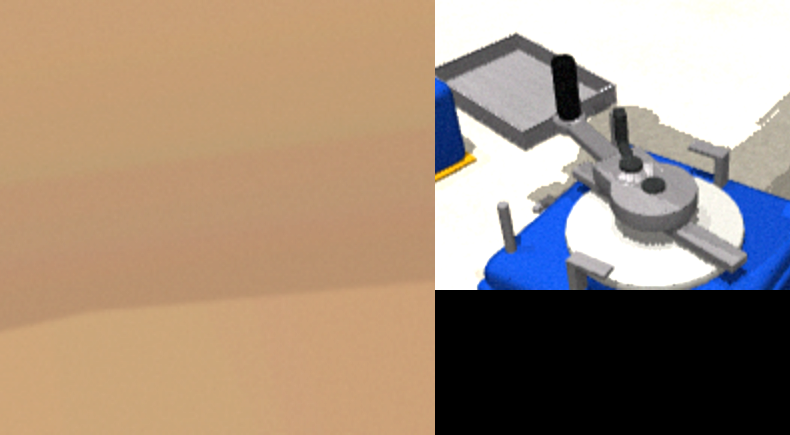

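The arm hides the top view. In the scene view the tab is now on the robot side of the handle, with its top at about (302,116). The grip's top is at about (274,89).

```bash
python3 - <<'E'
from h import *
A=np.array([.5425,.0243])
g=ray('scene',(274.2,89.5),.238)[:2];t=ray('scene',(302,116.5),.214)[:2]
ang=lambda v:np.degrees(np.arctan2(v[1],v[0]))
h=ang(g-A);p=A+.034*np.array([np.cos(np.radians(h)),np.sin(np.radians(h))])
print(g,np.hypot(*(g-A)),h,t,np.hypot(*(t-A)),ang(t-A),'lever',ang(t-p)-h, np.hypot(*(t-p)))
for d in np.linspace(-111,-45,7): print(d,A+.14*np.array([np.cos(np.radians(d)),np.sin(np.radians(d))]))
E
```

```text
[ 0.51945596 -0.1114916 ] 0.13773302821115468 -99.63142474381665 [ 0.5203395  -0.03970524] 0.06773299537186044 -109.09736255043171 lever -18.752686728005642 0.03465011151464395
-111.0 [ 0.49232849 -0.10640126]
-100.0 [ 0.51818926 -0.11357309]
-89.0 [ 0.54494334 -0.11567868]
-78.0 [ 0.57160764 -0.11264066]
-67.0 [ 0.59720236 -0.10457068]
-56.0 [ 0.62078701 -0.09176526]
-45.0 [ 0.64149495 -0.07469495]
```

```bash
python3 -m handwheel '[{"grip":-1,"travel":[-0.29,-0.13,0],"spin":0.9},{"grip":-1,"travel":[0,0,0],"spin":0.9},{"grip":-1,"travel":[0,0,0.88],"spin":0},{"grip":-1,"travel":[0,0,0.88],"spin":0},{"grip":-1,"travel":[0,0,0.88],"spin":0},{"grip":-1,"travel":[0,0,0.88],"spin":0},{"grip":-1,"travel":[0,0,0.88],"spin":0},{"grip":-1,"travel":[0,0,0],"spin":0}]' 20
python3 -m handwheel '[{"grip":1,"travel":[0,0,0],"spin":0},{"grip":1,"travel":[0,0,0],"spin":0},{"grip":1,"travel":[0,0,0],"spin":0},{"grip":1,"travel":[0,0,0],"spin":0},{"grip":1,"travel":[0,0,0],"spin":0},{"grip":1,"travel":[0,0,0],"spin":0},{"grip":1,"travel":[0,0,0],"spin":0},{"grip":1,"travel":[0,0,0],"spin":0}]' 20
```

```text
time_s: 10.92
tcp_pos: [0.5178, -0.1117, 0.2154]
eef_rot: [179.8, -0.0, -99.5]
contact_force: [-0.5, -0.4, 1.2]
gripper_width: 0.0876
gripper_force: 0.0
time_s: 11.92
tcp_pos: [0.5189, -0.1125, 0.217]
eef_rot: [180.0, -0.0, -99.5]
contact_force: [-0.8, -1.0, 0.5]
gripper_width: 0.0214
gripper_force: 20.0
```

```bash
python3 -m handwheel '[{"grip":1,"travel":[-0.02,-0.49,0],"spin":-1},{"grip":1,"travel":[-0.02,-0.49,0],"spin":-1},{"grip":1,"travel":[-0.02,-0.49,0],"spin":-1},{"grip":1,"travel":[-0.02,-0.49,0],"spin":-1},{"grip":1,"travel":[-0.02,-0.49,0],"spin":-1},{"grip":1,"travel":[-0.02,-0.49,0],"spin":-1},{"grip":1,"travel":[0,0,0],"spin":0}]' 20
```

```text
time_s: 12.8
tcp_pos: [0.5921, -0.1055, 0.2171]
eef_rot: [-180.0, -0.0, -69.5]
contact_force: [0.4, -0.0, 1.8]
gripper_width: 0.0214
gripper_force: 20.0
```

```bash
python3 -m handwheel '[{"grip":1,"travel":[-0.02,-0.49,0],"spin":-1},{"grip":1,"travel":[-0.02,-0.49,0],"spin":-1},{"grip":1,"travel":[-0.02,-0.49,0],"spin":-1},{"grip":1,"travel":[-0.02,-0.49,0],"spin":-1},{"grip":1,"travel":[-0.02,-0.46,0],"spin":-0.95},{"grip":1,"travel":[0,0,0],"spin":0}]' 20
```

```text
time_s: 13.55
tcp_pos: [0.6419, -0.0729, 0.217]
eef_rot: [-180.0, 0.0, -44.9]
contact_force: [-0.8, 2.4, 3.2]
gripper_width: 0.0213
gripper_force: 20.0
```

```bash
python3 -m handwheel '[{"grip":1,"travel":[-0.02,0.49,0],"spin":1},{"grip":1,"travel":[-0.02,0.49,0],"spin":1},{"grip":1,"travel":[-0.02,0.49,0],"spin":1},{"grip":1,"travel":[-0.02,0.49,0],"spin":1},{"grip":1,"travel":[-0.02,0.49,0],"spin":1},{"grip":1,"travel":[-0.02,0.49,0],"spin":1},{"grip":1,"travel":[-0.02,0.49,0],"spin":1}]' 20
python3 -m handwheel '[{"grip":1,"travel":[-0.02,0.49,0],"spin":1},{"grip":1,"travel":[-0.02,0.49,0],"spin":1},{"grip":1,"travel":[-0.02,0.49,0],"spin":1},{"grip":1,"travel":[-0.02,0.49,0],"spin":1},{"grip":1,"travel":[-0.02,0.49,0],"spin":1},{"grip":1,"travel":[-0.02,0.49,0],"spin":1},{"grip":1,"travel":[-0.01,0.15,0],"spin":0.3},{"grip":1,"travel":[0,0,0],"spin":0}]' 20
```

```text
time_s: 14.42
tcp_pos: [0.5673, -0.1125, 0.217]
eef_rot: [-179.9, 0.0, -80.2]
contact_force: [2.3, 4.8, -1.5]
gripper_width: 0.0216
gripper_force: 20.0
time_s: 15.42
tcp_pos: [0.493, -0.1053, 0.2171]
eef_rot: [-179.8, 0.1, -111.5]
contact_force: [9.3, -0.6, -7.2]
gripper_width: 0.0218
gripper_force: 20.0
```

```bash
python3 - <<'E'
from h import *
a=snap('scene','s3.png')[60:220,210:410,::-1]
cv2.imwrite('pics/d3.png',cv2.convertScaleAbs(cv2.resize(a,None,fx=3,fy=3),alpha=1.8))
E
```

```text
(no output)
```

View pics/d3.png

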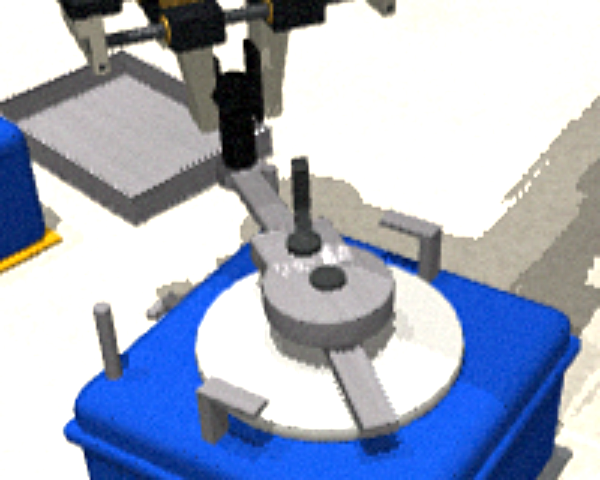

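The bar's free end is now at crop (380,415), so it moved clockwise. The lever is still flipped. Second swing next.

```bash
python3 -m handwheel '[{"grip":1,"travel":[-0.02,-0.49,0],"spin":-1},{"grip":1,"travel":[-0.02,-0.49,0],"spin":-1},{"grip":1,"travel":[-0.02,-0.49,0],"spin":-1},{"grip":1,"travel":[-0.02,-0.49,0],"spin":-1},{"grip":1,"travel":[-0.02,-0.49,0],"spin":-1},{"grip":1,"travel":[-0.02,-0.49,0],"spin":-1},{"grip":1,"travel":[-0.02,-0.49,0],"spin":-1}]' 20
python3 -m handwheel '[{"grip":1,"travel":[-0.02,-0.49,0],"spin":-1},{"grip":1,"travel":[-0.02,-0.49,0],"spin":-1},{"grip":1,"travel":[-0.02,-0.49,0],"spin":-1},{"grip":1,"travel":[-0.02,-0.49,0],"spin":-1},{"grip":1,"travel":[-0.02,-0.49,0],"spin":-1},{"grip":1,"travel":[-0.02,-0.49,0],"spin":-1},{"grip":1,"travel":[-0.01,-0.15,0],"spin":-0.3},{"grip":1,"travel":[0,0,0],"spin":0}]' 20
python3 -m handwheel '[{"grip":1,"travel":[-0.02,0.49,0],"spin":1},{"grip":1,"travel":[-0.02,0.49,0],"spin":1},{"grip":1,"travel":[-0.02,0.49,0],"spin":1},{"grip":1,"travel":[-0.02,0.49,0],"spin":1},{"grip":1,"travel":[-0.02,0.49,0],"spin":1},{"grip":1,"travel":[-0.02,0.49,0],"spin":1},{"grip":1,"travel":[-0.02,0.49,0],"spin":1}]' 20
python3 - <<'E'
from h import *
A=np.array([.5425,.0243]);p=ray('scene',(336.7,198),.158)[:2]-A
print(np.degrees(np.arctan2(p[1],p[0])),np.hypot(*p))
E
```

```text
time_s: 16.35
tcp_pos: [0.5751, -0.1108, 0.217]
eef_rot: [180.0, 0.1, -76.3]
contact_force: [-3.0, 5.6, 3.7]
gripper_width: 0.0213
gripper_force: 20.0
time_s: 17.35
tcp_pos: [0.6414, -0.0734, 0.217]
eef_rot: [-180.0, 0.0, -44.9]
contact_force: [-3.3, 3.3, 3.4]
gripper_width: 0.0216
gripper_force: 20.0
time_s: 18.23
tcp_pos: [0.568, -0.1124, 0.2171]
eef_rot: [-179.8, 0.1, -80.1]
contact_force: [2.7, 8.2, 0.5]
gripper_width: 0.0212
gripper_force: 20.0
62.74782363603878 0.08864836283062877
```

```bash
python3 -m handwheel '[{"grip":1,"travel":[-0.02,0.49,0],"spin":1},{"grip":1,"travel":[-0.02,0.49,0],"spin":1},{"grip":1,"travel":[-0.02,0.49,0],"spin":1},{"grip":1,"travel":[-0.02,0.49,0],"spin":1},{"grip":1,"travel":[-0.02,0.49,0],"spin":1},{"grip":1,"travel":[-0.02,0.49,0],"spin":1},{"grip":1,"travel":[-0.01,0.15,0],"spin":0.3},{"grip":1,"travel":[0,0,0],"spin":0}]' 20
python3 - <<'E'
from h import *
a=snap('scene','s4.png')[60:220,210:410,::-1]
cv2.imwrite('pics/d4.png',cv2.convertScaleAbs(cv2.resize(a,None,fx=3,fy=3),alpha=1.8))
E
```

```text
time_s: 19.23
tcp_pos: [0.493, -0.1054, 0.2171]
eef_rot: [-179.8, 0.2, -111.4]
contact_force: [7.0, 1.9, -4.3]
gripper_width: 0.0214
gripper_force: 20.0
```

View pics/d4.png

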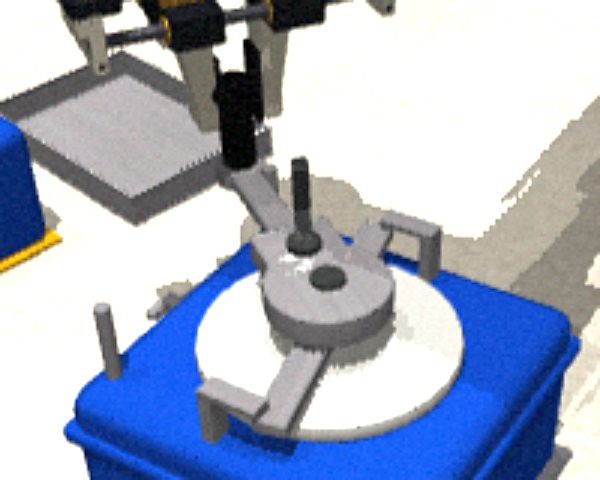

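The bar end is at crop (277,428), just short of the catch. The third swing needs care near home.

```bash
python3 -m handwheel '[{"grip":1,"travel":[-0.02,-0.49,0],"spin":-1},{"grip":1,"travel":[-0.02,-0.49,0],"spin":-1},{"grip":1,"travel":[-0.02,-0.49,0],"spin":-1},{"grip":1,"travel":[-0.02,-0.49,0],"spin":-1},{"grip":1,"travel":[-0.02,-0.49,0],"spin":-1},{"grip":1,"travel":[-0.02,-0.49,0],"spin":-1},{"grip":1,"travel":[-0.02,-0.49,0],"spin":-1}]' 20
python3 -m handwheel '[{"grip":1,"travel":[-0.02,-0.49,0],"spin":-1},{"grip":1,"travel":[-0.02,-0.49,0],"spin":-1},{"grip":1,"travel":[-0.02,-0.49,0],"spin":-1},{"grip":1,"travel":[-0.02,-0.49,0],"spin":-1},{"grip":1,"travel":[-0.02,-0.49,0],"spin":-1},{"grip":1,"travel":[-0.02,-0.49,0],"spin":-1},{"grip":1,"travel":[-0.01,-0.15,0],"spin":-0.3},{"grip":1,"travel":[0,0,0],"spin":0}]' 20
python3 -m handwheel '[{"grip":1,"travel":[-0.02,0.49,0],"spin":1},{"grip":1,"travel":[-0.02,0.49,0],"spin":1},{"grip":1,"travel":[-0.02,0.49,0],"spin":1},{"grip":1,"travel":[-0.02,0.49,0],"spin":1},{"grip":1,"travel":[-0.02,0.49,0],"spin":1},{"grip":1,"travel":[-0.02,0.49,0],"spin":1},{"grip":1,"travel":[-0.02,0.49,0],"spin":1},{"grip":1,"travel":[0,0,0],"spin":0}]' 20
python3 - <<'E'
from h import *
A=np.array([.5425,.0243]);p=ray('scene',(302.3,202.7),.158)[:2]-A
print(np.degrees(np.arctan2(p[1],p[0])),np.hypot(*p))
E
```

```text
time_s: 20.15
tcp_pos: [0.5754, -0.1108, 0.217]
eef_rot: [-180.0, 0.1, -76.3]
contact_force: [-4.7, 8.8, 5.2]
gripper_width: 0.0215
gripper_force: 20.0
time_s: 21.15
tcp_pos: [0.6414, -0.0735, 0.217]
eef_rot: [-180.0, 0.1, -44.9]
contact_force: [-3.8, 5.4, 4.6]
gripper_width: 0.0215
gripper_force: 20.0
time_s: 22.15
tcp_pos: [0.5668, -0.1126, 0.217]
eef_rot: [-179.9, 0.1, -80.0]
contact_force: [-2.2, 8.4, 1.7]
gripper_width: 0.0211
gripper_force: 20.0
29.53685715196244 0.09755973488563051
```

```bash
python3 -m handwheel '[{"grip":1,"travel":[-0.02,0.49,0],"spin":1},{"grip":1,"travel":[-0.02,0.49,0],"spin":1},{"grip":1,"travel":[0,0,0],"spin":0}]' 20
python3 -m handwheel '[{"grip":1,"travel":[-0.01,0.24,0],"spin":0.5},{"grip":1,"travel":[0,0,0],"spin":0}]' 20
python3 -m handwheel '[{"grip":1,"travel":[-0.01,0.24,0],"spin":0.5},{"grip":1,"travel":[0,0,0],"spin":0}]' 20
```

```text
time_s: 22.52
tcp_pos: [0.543, -0.1147, 0.217]
eef_rot: [-179.9, 0.1, -90.0]
contact_force: [0.5, 8.1, -0.4]
gripper_width: 0.0213
gripper_force: 20.0
time_s: 22.78
tcp_pos: [0.5379, -0.1146, 0.217]
eef_rot: [-179.8, 0.1, -92.5]
contact_force: [2.9, 6.3, -0.2]
gripper_width: 0.022
gripper_force: 20.0
time_s: 23.02
tcp_pos: [0.5313, -0.1142, 0.217]
eef_rot: [-179.9, 0.1, -95.0]
contact_force: [0.1, 6.6, 0.5]
gripper_width: 0.0216
gripper_force: 20.0
```

```bash
python3 -m handwheel '[{"grip":1,"travel":[-0.01,0.24,0],"spin":0.5},{"grip":1,"travel":[0,0,0],"spin":0}]' 20
python3 -m handwheel '[{"grip":1,"travel":[-0.01,0.24,0],"spin":0.5},{"grip":1,"travel":[0,0,0],"spin":0}]' 20
python3 - <<'E'
from h import *
a=snap('scene','s5.png')[60:220,210:410,::-1]
cv2.imwrite('pics/d5.png',cv2.convertScaleAbs(cv2.resize(a,None,fx=3,fy=3),alpha=1.8))
E
```

```text
time_s: 23.28
tcp_pos: [0.5252, -0.1136, 0.217]
eef_rot: [-179.9, 0.1, -97.5]
contact_force: [-0.6, 7.2, 1.2]
gripper_width: 0.0216
gripper_force: 20.0
time_s: 23.52
tcp_pos: [0.5193, -0.1127, 0.217]
eef_rot: [-179.9, 0.1, -100.0]
contact_force: [-0.2, 5.3, 1.1]
gripper_width: 0.0213
gripper_force: 20.0
```

View pics/d5.png

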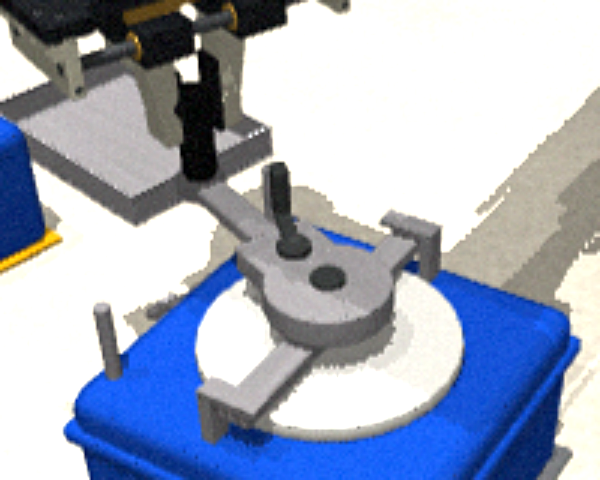

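The bar is entering both catches but isn't firmly stopped yet. I'll keep going until the force rises.

```bash
python3 -m handwheel '[{"grip":1,"travel":[-0.01,0.24,0],"spin":0.5},{"grip":1,"travel":[0,0,0],"spin":0}]' 20
python3 -m handwheel '[{"grip":1,"travel":[-0.01,0.24,0],"spin":0.5},{"grip":1,"travel":[0,0,0],"spin":0}]' 20
```

```text
time_s: 23.82
tcp_pos: [0.5135, -0.1116, 0.217]
eef_rot: [-179.9, 0.1, -102.4]
contact_force: [0.7, 6.1, 0.4]
gripper_width: 0.0215
gripper_force: 20.0
time_s: 24.08
tcp_pos: [0.5078, -0.1102, 0.2171]
eef_rot: [-179.9, 0.1, -104.9]
contact_force: [3.0, 4.5, -1.2]
gripper_width: 0.0214
gripper_force: 20.0
```

```bash
python3 -m handwheel '[{"grip":1,"travel":[-0.01,0.24,0],"spin":0.5},{"grip":1,"travel":[0,0,0],"spin":0}]' 20
python3 -m handwheel '[{"grip":1,"travel":[-0.01,0.2,0],"spin":0.4},{"grip":1,"travel":[0,0,0],"spin":0}]' 20
python3 - <<'E'
from h import *
a=snap('scene','s6.png')
b=cv2.imread('pics/s5.png')
print(np.abs(a[:,:,::-1].astype(int)-b)[150:215,265:345].max(2).__gt__(40).sum())
E
```

```text
time_s: 24.32
tcp_pos: [0.5022, -0.1086, 0.2171]
eef_rot: [-179.9, 0.1, -107.3]
contact_force: [4.1, 4.6, -2.5]
gripper_width: 0.0217
gripper_force: 20.0
time_s: 24.58
tcp_pos: [0.4977, -0.1071, 0.2171]
eef_rot: [-179.9, 0.0, -109.3]
contact_force: [4.4, 2.7, -1.8]
gripper_width: 0.0214
gripper_force: 20.0
113
```

The handle never met a firm stop, so I'll do another swing to confirm.

```bash
python3 -m handwheel '[{"grip":1,"travel":[-0.02,-0.49,0],"spin":-1},{"grip":1,"travel":[-0.02,-0.49,0],"spin":-1},{"grip":1,"travel":[-0.02,-0.49,0],"spin":-1},{"grip":1,"travel":[-0.02,-0.49,0],"spin":-1},{"grip":1,"travel":[-0.02,-0.49,0],"spin":-1},{"grip":1,"travel":[-0.02,-0.49,0],"spin":-1},{"grip":1,"travel":[-0.02,-0.49,0],"spin":-1}]' 20
python3 -m handwheel '[{"grip":1,"travel":[-0.02,-0.49,0],"spin":-1},{"grip":1,"travel":[-0.02,-0.49,0],"spin":-1},{"grip":1,"travel":[-0.02,-0.49,0],"spin":-1},{"grip":1,"travel":[-0.02,-0.49,0],"spin":-1},{"grip":1,"travel":[-0.02,-0.49,0],"spin":-1},{"grip":1,"travel":[-0.02,-0.42,0],"spin":-0.85},{"grip":1,"travel":[0,0,0],"spin":0}]' 20
python3 -m handwheel '[{"grip":1,"travel":[-0.02,0.49,0],"spin":1},{"grip":1,"travel":[-0.02,0.49,0],"spin":1},{"grip":1,"travel":[-0.02,0.49,0],"spin":1},{"grip":1,"travel":[-0.02,0.49,0],"spin":1},{"grip":1,"travel":[-0.02,0.49,0],"spin":1},{"grip":1,"travel":[0,0,0],"spin":0}]' 20
python3 -m handwheel '[{"grip":1,"travel":[-0.01,0.24,0],"spin":0.5},{"grip":1,"travel":[0,0,0],"spin":0}]' 20
python3 -m handwheel '[{"grip":1,"travel":[-0.01,0.24,0],"spin":0.5},{"grip":1,"travel":[0,0,0],"spin":0}]' 20
python3 - <<'E'
from h import *
for n in('s5','s6'):
    a=cv2.imread(f'pics/{n}.png')[150:220,260:360]; 
    cv2.imwrite(f'pics/x{n}.png',a)
a=np.hstack([cv2.resize(cv2.convertScaleAbs(cv2.imread(f'pics/x{n}.png'),alpha=1.8),None,fx=4,fy=4,interpolation=2) for n in('s5','s6')])
cv2.imwrite('pics/cmp.png',a)
E
```

```text
time_s: 25.5
tcp_pos: [0.5807, -0.1094, 0.217]
eef_rot: [179.9, 0.1, -74.1]
contact_force: [-5.0, 9.4, 4.9]
gripper_width: 0.0216
gripper_force: 20.0
time_s: 26.38
tcp_pos: [0.6417, -0.0732, 0.217]
eef_rot: [179.9, 0.2, -44.9]
contact_force: [-5.3, 7.1, 4.3]
gripper_width: 0.0219
gripper_force: 20.0
time_s: 27.12
tcp_pos: [0.5902, -0.1063, 0.217]
eef_rot: [180.0, 0.1, -70.1]
contact_force: [-3.0, 8.6, 3.0]
gripper_width: 0.0216
gripper_force: 20.0
time_s: 27.38
tcp_pos: [0.5856, -0.1079, 0.217]
eef_rot: [-180.0, 0.1, -72.5]
contact_force: [0.3, 8.4, 1.3]
gripper_width: 0.0217
gripper_force: 20.0
time_s: 27.62
tcp_pos: [0.5801, -0.1095, 0.217]
eef_rot: [-180.0, 0.1, -75.0]
contact_force: [1.5, 8.1, 0.8]
gripper_width: 0.0212
gripper_force: 20.0
```

```bash
python3 -m handwheel '[{"grip":1,"travel":[-0.01,0.24,0],"spin":0.5},{"grip":1,"travel":[0,0,0],"spin":0}]' 20
python3 -m handwheel '[{"grip":1,"travel":[-0.01,0.24,0],"spin":0.5},{"grip":1,"travel":[0,0,0],"spin":0}]' 20
```

```text
time_s: 27.88
tcp_pos: [0.5735, -0.1112, 0.217]
eef_rot: [180.0, 0.1, -77.5]
contact_force: [-1.4, 6.7, 1.9]
gripper_width: 0.0215
gripper_force: 20.0
time_s: 28.12
tcp_pos: [0.5676, -0.1125, 0.217]
eef_rot: [180.0, 0.1, -80.0]
contact_force: [-1.3, 6.1, 1.6]
gripper_width: 0.0218
gripper_force: 20.0
```

View pics/cmp.png

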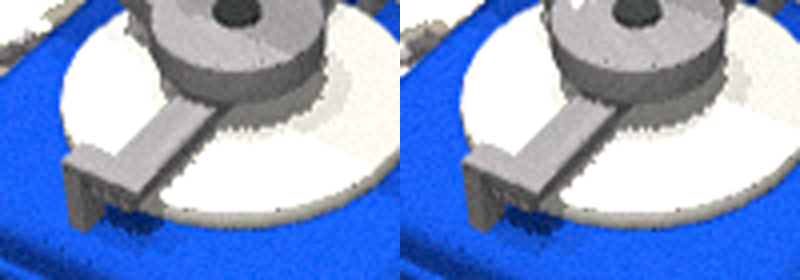

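The two crops (s5 and s6) look the same, with the bar under the near catch and its edges nearly parallel to it. I'll check numerically against the projected home pose.

```bash
python3 - <<'E'
from h import *
A=np.array([.5425,.0243])
for yaw in(12.2,17,22):
    r=np.radians(yaw);R=np.array([[np.cos(r),-np.sin(r)],[np.sin(r),np.cos(r)]])
    print(yaw,[np.round((np.array(proj('scene',[*(A+R@np.array(v)),.158]))-[260,150])*4) for v in([.095,.01],[.095,-.01],[.06,.01],[.06,-.01])])
r=np.radians(12.2);print('catch',(np.array(proj('scene',[A[0]+.091*np.cos(r),A[1]+.091*np.sin(r),.166]))-[260,150])*4)
snap('scene','s7.png')
# bar right edge: grey/dark boundary per row in 4x crop
for n in('s4','s5','s6','s7'):
    a=cv2.imread(f'pics/{n}.png').astype(int)
    out=[]
    for row in(182,184,186,188,190,192,194):
        g=a[row,280:330].sum(1); out.append(list(g[8:34:1]))
    print(n); print('\n'.join(' '.join(f'{v:3d}' for v in o) for o in out[::2]))
E
```

```text
12.2 [array([126., 195.]), array([ 85., 177.]), array([178., 144.]), array([137., 127.])]
17 [array([144., 201.]), array([101., 185.]), array([189., 147.]), array([146., 132.])]
22 [array([165., 206.]), array([118., 192.]), array([202., 149.]), array([157., 137.])]
catch [109.97645268 165.15228031]
s4
475 487 481 476 465 470 471 476 469 470 474 474 472 475 483 379 297 289 307 308 302 308 299 321 317 320
478 475 483 475 479 476 468 478 482 477 473 485 444 323 317 300 309 295 313 311 317 319 320 326 314 271
322 298 308 306 342 409 452 466 474 488 461 301 301 306 304 311 315 300 314 330 325 321 319 252 111 124
315 325 319 319 318 307 313 316 309 277 142 208 314 317 314 307 310 317 315 332 298 238 114 151 195 291
s5
482 480 480 482 480 481 444 329 296 304 302 305 311 306 307 309 329 335 328 314 263 182 130 129 122 167
476 490 462 333 306 298 307 303 310 312 304 314 313 337 341 321 274 207 130 139 128 187 213 403 454 445
311 318 308 316 319 300 310 312 326 322 329 316 277 215 122 132 127 162 197 284 282 455 440 458 498 479
329 316 318 325 329 310 311 314 313 284 146 115 135 173 193 299 41
[... 175 characters left out ...]
4 318 301 317 303 318 325 322 321 277 201 134 123 127 194 200 398 460 452
307 320 318 316 313 309 304 315 321 327 326 322 276 222 129 129 127 161 194 273 274 455 428 454 475 473
316 304 326 311 315 318 319 315 316 283 146 129 124 173 195 285 411 448 456 450 482 485 482 470 472 476
s7
407 419 423 428 433 427 403 311 261 271 271 272 267 277 290 281 287 286 287 273 246 171 136 135 131 182
443 445 404 319 312 313 320 307 314 310 322 319 340 336 293 274 250 186 129 126 137 182 204 400 403 384
329 327 321 330 327 316 315 316 329 331 337 326 299 228 136 122 141 165 193 263 250 399 376 396 423 419
330 329 329 339 328 318 323 335 328 290 154 121 126 170 190 302 426 404 425 399 438 428 434 430 422 427
```

The bar stood still from handle -100° to -109°, although the ratchet was engaged, and its edges fit home within 1–2°. I'll finish this swing to confirm it moves no further.

```bash
python3 -m handwheel '[{"grip":1,"travel":[-0.02,0.49,0],"spin":1},{"grip":1,"travel":[0,0,0],"spin":0}]' 20|sed -n 2,4p
python3 -m handwheel '[{"grip":1,"travel":[-0.02,0.49,0],"spin":1},{"grip":1,"travel":[0,0,0],"spin":0}]' 20|sed -n 2,4p
python3 -m handwheel '[{"grip":1,"travel":[-0.02,0.49,0],"spin":1},{"grip":1,"travel":[0,0,0],"spin":0}]' 20|sed -n 2,4p
cat > edge.py <<'E'
from h import *
import sys
def edge(n):
    a=cv2.imread(f'pics/{n}.png').astype(int).sum(2); out=[]
    for row in range(180,198,2):
        g=a[row,292:316]; i=np.argmin(np.diff(cv2.blur(g.astype(np.float32)[None],(3,1))[0])); out.append(int(i)+292)
    return out
n=sys.argv[1]; snap('scene',n+'.png')
for m in('s5','s7',n): print(m,edge(m))
E
python3 edge.py s8
```

```text
tcp_pos: [0.5553, -0.1142, 0.217]
eef_rot: [179.9, 0.0, -85.0]
contact_force: [-2.3, 5.9, 0.7]
tcp_pos: [0.5436, -0.1147, 0.217]
eef_rot: [180.0, 0.0, -90.0]
contact_force: [1.4, 5.1, -0.7]
tcp_pos: [0.5316, -0.1143, 0.2171]
eef_rot: [180.0, 0.0, -94.9]
contact_force: [0.5, 5.5, 0.7]
s5 [296, 294, 293, 304, 302, 300, 298, 297, 295]
s7 [296, 294, 306, 304, 302, 300, 298, 297, 295]
s8 [310, 308, 306, 304, 302, 300, 298, 297, 295]
```

```bash
python3 -m handwheel '[{"grip":1,"travel":[-0.02,0.49,0],"spin":1},{"grip":1,"travel":[0,0,0],"spin":0}]' 20|sed -n 2,4p
python3 -m handwheel '[{"grip":1,"travel":[-0.02,0.49,0],"spin":1},{"grip":1,"travel":[0,0,0],"spin":0}]' 20|sed -n 2,4p
python3 -m handwheel '[{"grip":1,"travel":[-0.02,0.49,0],"spin":1},{"grip":1,"travel":[0,0,0],"spin":0},{"grip":1,"travel":[0,0,0],"spin":0}]' 20|sed -n 2,4p
python3 edge.py s9; python3 - <<'E'
from h import *
A=np.array([.5425,.0243])
a=cv2.imread('pics/s9.png')[60:220,210:410]
for yaw in (10,12.2,14,16,19,22):
  r=np.radians(yaw);R=np.array([[np.cos(r),-np.sin(r)],[np.sin(r),np.cos(r)]]); e=[]
  p=np.array([proj('scene',[*(A+R@np.array([x,.01])),.158]) for x in np.linspace(.05,.095,20)])
  print(yaw,np.round(np.interp([186,188,190,192,194,196],p[:,1],p[:,0]),1))
for z in(.13,.184):print(proj('scene',[*A,z]))
E
```

```text
tcp_pos: [0.519, -0.1126, 0.217]
eef_rot: [179.9, 0.0, -99.9]
contact_force: [-0.4, 5.6, 1.6]
tcp_pos: [0.5074, -0.1101, 0.217]
eef_rot: [180.0, 0.0, -104.9]
contact_force: [1.0, 4.1, -1.7]
tcp_pos: [0.4963, -0.1067, 0.2171]
eef_rot: [180.0, -0.0, -109.9]
contact_force: [3.5, 3.7, -2.0]
s5 [296, 294, 293, 304, 302, 300, 298, 297, 295]
s7 [296, 294, 306, 304, 302, 300, 298, 297, 295]
s9 [296, 308, 306, 304, 302, 300, 299, 297, 295]
10 [302.7 300.5 298.4 296.2 294.  291.8]
12.2 [304.4 302.4 300.4 298.4 296.4 294.4]
14 [305.8 303.9 302.1 300.2 298.3 296.4]
16 [307.3 305.5 303.8 302.1 300.4 298.6]
19 [309.4 307.8 306.3 304.8 303.3 301.8]
22 [311.4 310.1 308.7 307.4 306.1 304.8]
[np.float64(319.9879087451409), np.float64(176.44196211209868)]
[np.float64(319.3106484275654), np.float64(151.74533494051352)]
```

The bar's measured edge (304, 302, 300, 298, 297, 295) matches the home projection at 12.2° within 1 px, and another full swing no longer moves it. Now I'll release, go straight up and check.

```bash
python3 -m handwheel '[{"grip":-1,"travel":[0,0,0],"spin":0},{"grip":-1,"travel":[0,0,0],"spin":0},{"grip":-1,"travel":[0,0,0],"spin":0},{"grip":-1,"travel":[0,0,0],"spin":0},{"grip":-1,"travel":[0,0,-1],"spin":0},{"grip":-1,"travel":[0,0,-1],"spin":0},{"grip":-1,"travel":[0,0,-1],"spin":0},{"grip":-1,"travel":[0,0,-1],"spin":0}]'
python3 -m handwheel '[{"grip":-1,"travel":[1,0,-1],"spin":0},{"grip":-1,"travel":[1,0,0],"spin":0},{"grip":-1,"travel":[1,0,0],"spin":0},{"grip":-1,"travel":[1,0,0],"spin":0},{"grip":-1,"travel":[1,0,0],"spin":0},{"grip":-1,"travel":[1,0,0],"spin":0},{"grip":-1,"travel":[1,0,0],"spin":0},{"grip":-1,"travel":[0,0,0],"spin":0}]'
python3 edge.py s10; python3 - <<'E'
from h import *
A=np.array([.5425,.0243]); a=cv2.imread('pics/s10.png')
viewer.capture('top')
for c in('scene','top'):
  for t in('tab','grip','direction_lever','lock_bar'): print(c,t,[(np.round(r['position'],1),round(r['p'],2)) for r in models.find_in(c,t)[:2]])
u=lambda d:np.array([np.cos(np.radians(d)),np.sin(np.radians(d))])
for h in(-110,):
  for l in(-23,0,23): print(l,np.round(proj('scene',[*(A+.034*u(h)+.038*u(h+l)),.208])),np.round(proj('top',[*(A+.034*u(h)+.038*u(h+l)),.208])))
g=cv2.cvtColor(a,6); print(g[100:150:4,285:325:2])
E
```

```text
time_s: 30.9
tcp_pos: [0.4956, -0.1067, 0.3179]
eef_rot: [180.0, -0.0, -110.0]
contact_force: [0.6, -0.1, -0.3]
gripper_width: 0.0871
gripper_force: 0.0
time_s: 31.9
tcp_pos: [0.4352, -0.272, 0.3419]
eef_rot: [180.0, -0.0, -110.2]
contact_force: [-0.6, 0.6, 0.3]
gripper_width: 0.0877
gripper_force: 0.0
s5 [296, 294, 293, 304, 302, 300, 298, 297, 295]
s7 [296, 294, 306, 304, 302, 300, 298, 297, 295]
s10 [296, 308, 306, 304, 302, 300, 299, 297, 295]
scene tab [(array([309.1, 130. ]), 0.77)]
scene grip [(array([306.5, 143.5]), 0.56)]
scene direction_lever [(array([307.7, 133.8]), 0.57)]
scene lock_bar [(array([307.5, 182.6]), 0.93)]
top tab [(array([362.7, 238.4]), 0.68)]
top grip [(array([349.3, 237.3]), 0.63)]
top direction_lever [(array([361.2, 237.2]), 0.73)]
top lock_bar [(array([336.5, 248.9]), 0.7)]
-23 [310. 117.] [373. 250.]
0 [302. 118.] [378. 241.]
23 [295. 121.] [379. 232.]
[[  1   6  26  46  41  50  82  95 102 100 102  96  94  97  98  99 150 151
  159 155]
 [  8   8  20  40  58  85  40  41 103  93  99  94  96  96  98  98 100  93
   94 157]
 [  2   9   2  44  43  39  42  37 
[... 201 characters left out ...]
  98 101
  101  96]
 [ 85  87  91  82  79 161  91  60  47  99  30  19  15  94 102  99 100  91
   99  97]
 [ 60  88  85  84  90  88  76  53  52 173  46  21  21  76 100  97  93  97
  102  99]
 [142  40  73  91  89  89  86  90  55 130  84  20  16  51  97  93  91  96
   96  99]
 [135 139 105  48  86  92  87  82  83  94  43  36  37  95 148  77  88  81
   83  84]
 [141 132 137 142  61  50  97  97 106 104 108  37  43  41  95  99 101  88
   80  83]
 [126 125 121 102 104  97  99  96 100  98  35  42  40  47  38  49 100 104
   99  62]
 [151 142  30  44  52  98 104 104  99 103  69  16  24  19  15 108  94  99
  133 160]
 [ 34  43  46  39  47  47  68  94 128 117 124 120 117 105 117 157  83  60
   71  92]]
```

Bar home; the lever's tab is still on the clockwise side, in the same place as after the flip. The robot is clear of everything.

```bash
python3 -c "
from plant import close_job
print(close_job())"
```

```text
the job is handed in; nothing more can be done
None
```

The job is handed in: the lever is flipped to the clockwise side, the ratchet turned the bar home under both catches (its edge is within about 1 px of the home pose in the scene camera), and the gripper is released and clear, at about 32 s of the 72 s limit.

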